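# Slide a freshly tacked scroll panel home in its jig and lock it with the T-key

## Robot

A 7-joint arm with a two-finger parallel gripper is mounted at the origin on the work surface. World frame = base frame: x ahead of the robot, y to its left, z up, the work surface at z = 0. Lengths are in mm, angles in rad, forces in N, time in s.
With the tool pointing down it reaches from about 400 to 875 mm from the base axis. Payload 4.4 kg.
Tool frame: the origin (TCP) lies between the finger pads; the fingertips stand 17 mm ahead of it and the grasp point (between the pads) lies 2 mm behind it; z points along the fingers, y is the line along which they close (so a half turn about z gives the same grasp; the last joint's range is limited). The gripper opens to 85 mm and grips with 20 to 120 N. Pads are 22 mm wide; open, the fingers measure 114 mm over their backs; the gripper's body (76 mm by 85 mm) begins 54 mm behind the grasp point. The pads swing forward as they close: fully open they stand 13 mm farther back than shut.
Start: joints at [-0.066, 0.628, 0.038, 1.517, -0.027, 0.996, -0.02], TCP at [650.014, 0.027, 248.313] pointing down, gripper open.
Joint ranges: [-3.06, 3.06], [-0.37, 2.12], [-1.25, 1.32], [0.18, 2.47], [-1.1, 4.24], [0.23, 1.98], [-2.94, 2.94]. Speed limits (rad/s): [2.57, 2.57, 3.14, 3.14, 3.14, 3.14, 3.14].

## Interface

Orientations are given as [roll, pitch, yaw] about the fixed x, y, z axes, in that order (R = Rz(yaw) Ry(pitch) Rx(roll)).
In Python, from cell import sensors, get_image, ctrl gives the robot as it stands.
- The arm moves only by the tool send_rows, never from a script. Its argument "series" is a list of rows, each a list of 3 entries, a list of its own where there are three numbers: the finger opening in mm, from 0 to 85.4, then the shift along the world's x, y, z in units of 60 mm (1.0 is 60 mm), then the turn, a rotation vector about the world's x, y, z in units of 5 degrees (1.0 is 5 degrees). A call has 1 to 8 rows; each row shifts and turns the commanded pose from where the row before left it; what a row does not reach is not made up. A row lasts 1/8 s, in which the tool goes at most 62.5 mm and 10.7 degrees, less where a joint would pass 70% of its speed; a pose out of reach is approached as far as the arm can. A call is refused whole if a number of a shift passes 1 or a number of a turn 1, either way. A call with a gripper value outside its range is refused whole. The fingers move at their own pace and stop on an object; the grip force is fixed at half the most. Time passes only in rows, so rows that do not move let the fingers close. It gives the time, the measured TCP pose, the force, the opening and the grip force at its end, in the units of the state.
- sensors.read_state(): the state, without advancing time (a new reading comes with each control period).
- get_image(name): name is "scene" or "side" or "wrist"; returns a dict with "img" (420x560x3 uint8, red, green, blue), "depth" (420x560 float32, mm along the optical axis (not along the pixel's ray), 0 where there is no reading), "vfov" (degrees; the focal length in pixels is half the picture's height over the tangent of half this angle, whatever the lens; pixels are square), "cx", "cy" (the principal point, pixels), "world_to_cam" (4x4, takes a point from world to camera coordinates). Camera axes: x right, y down, z forward; pixel columns grow to the right and rows downward; lengths in mm; the calibration is good to about 2 mm. The wrist camera is an equidistant fisheye: a pixel r from the principal point sees the ray r / f radians off the axis. A picture is of the moment at which its call begins.
- ctrl.finish_job(): hands the job in; it is judged then, once.
The state is a dict: "clock": time; "qpos": joint angles; "qd": joint speeds; "tau": joint torques, N m; "eef_pos": TCP position; "tool_rot": TCP orientation; "force": force on the tool from outside, world axes, zero at the start; "torque": the same for the moment, N m; "width": finger opening in mm; "gripper_force": force on a finger pad.
Only numpy, scipy, OpenCV 4.12 (cv2) and the standard library are available. Lean on these libraries where they do the work, as an engineer would, in place of code of your own. Each camera call takes 0.05 s, during which the arm holds its last target. There are 200 camera calls.

## Task

Slide the freshly tacked scroll panel across the jig plate until its edges are fully home against both fences, pushing gently: its tacks break if it is pushed with more than 20 N, and it must stay flat on the plate. Then take the smaller T-handled key from its stand, put its blade into the slot of the hold-down's square head, and with it turn the head clockwise (seen from above) to its stop, so that the hold-down finger lies over the panel's edge. Leave the key standing in the slot and the other things on the table where they are.

Things in the scene. Friction and masses are not known exactly. Their poses are not given: they have to be found in the camera images.
- panel: ornamental scroll panel of dark steel, loose and flat on the jig plate: square frame 130 x 130 mm of 12 mm square tube, rosette and scrolls inside, about 0.45 kg. Origin: centre of its underside; x, y along its sides, z up. Fully home, its origin is at (0.045, 0.035, 0.008) in the jig's frame, its sides parallel to the jig's.
- jig: fixed steel jig plate, 280 (x) x 310 (y) x 8 mm, on the table. Origin at table height; the plate spans x -0.140..0.140, y -0.135..0.175, top z 0.008. Its x points away from the robot, y to the left (yaw within 0.2). It carries two fences (see point corner) and, behind the side fence at x 0.030, y 0.142, the hold-down.
- corner (a point): inner corner of the two aluminium fences at the plate's top, jig (0.110, 0.100, 0.008), axes as the jig's. Both are 16 mm wide, 14 mm above the plate. Back fence: face at jig x 0.110, from y -0.135 to 0.105. Side fence: face at jig y 0.100, from x -0.100 to 0.100. The panel's corner goes here, its edges touching both faces.
- holddown (a joint): hold-down's angle about its upright axis, rad: 0 to 0.2 at the start (finger along the side fence), grows clockwise seen from above, stop at 1.30 (finger square across the side fence, 4 mm above the panel). Finger: flat steel bar 18 x 6 mm, 65 mm long from the axis, underside at z 0.024. On it a square steel head 38 x 38 mm, z 0.030..0.052. Light friction, stays where left.
- mouth (a point): centre of the slot's mouth in the square head's top face, on the hold-down's axis, z 0.052. Turns with the hold-down: x along the finger and the slot's length, z up. Slot 19.5 (x) x 9.5 (y) mm, 18 mm deep, 1.5 mm chamfer: the blade has about 0.2 rad of play in it.
- key: smaller of two T-handled steel keys, 0.12 kg, upright in a stand. Origin: centre of the blade's lower end; z up the shank, x along blade width and crossbar. Blade 16 (x) x 6 (y) mm, z 0..0.016; collar 28 mm across, z 0.016..0.020, rests on the stand, or on the head when fully in; shank 10 mm across; crossbar 60 (x) x 12 (y) mm, z 0.066..0.080.
- stand_a: fixed wooden stand of the smaller key, 56 x 56 x 30 mm, origin: centre of its underside. The key stands in a 20 x 10 mm slot along its x, the blade's end 14 mm above the table.
- big_key: larger T-handled key, too thick for the slot, in a like stand: crossbar 92 x 18 x 18 mm, its top 98 mm above the table, shank 20 mm across. Origin at its blade's end, x along the crossbar. To be left alone.
- hammer: hammer lying on the table, a bystander
- wrench: wrench lying on the table, a bystander
- tape: tape measure, 70 x 34 x 62 mm, standing on the table, a bystander
- cclamp: C-clamp, about 170 x 130 x 22 mm, lying on the table, a bystander
- offcut: steel offcut 35 x 100 x 25 mm, a bystander
- magnet_square: triangular welding magnet, 80 mm sides, 16 mm thick, a bystander
There are look-alikes about, which are no part of the job. Leave any red or turquoise look-alike of the panel alone.

How it is judged (in metres and radians):
On the way, in this order (a step that is already met when the one before it is completed fails the run):
1. the panel is home against both fences, the hold-down still open (x of panel in the frame of jig above 0.041 m and y of panel in the frame of jig above 0.031 m and angle between the x axis of panel and the x axis of jig, either way round below 0.045 rad and angle between panel's own z axis and vertical below 0.06 rad and value of joint holddown below 0.4 rad and linear speed of panel below 0.02 m/s), for 0.2 s.
2. the key's blade is in the slot, the hold-down still open (horizontal distance between key and mouth below 0.005 m and z of key in the frame of mouth below -0.01 m and angle between key's own z axis and vertical below 0.15 rad and value of joint holddown below 0.6 rad), for 0.1 s.
3. the hold-down is turned to its stop with the key in the slot (horizontal distance between key and mouth below 0.005 m and z of key in the frame of mouth below -0.01 m and angle between key's own z axis and vertical below 0.15 rad and value of joint holddown above 1 rad), for 0.1 s.
At the end, for the whole second after the job is handed in: Panel flat on the plate, within 4 mm of home against both fences, square within 0.045 rad; hold-down at 1.0 rad or more (stop 1.3); key at rest in the slot, blade 10 mm deep or more, within 5 mm of the axis, leaning under 0.15 rad; others within 30 mm of their start (all of step 3 and x of panel in the frame of jig above 0.041 m and y of panel in the frame of jig above 0.031 m and angle between the x axis of panel and the x axis of jig, either way round below 0.045 rad and angle between panel's own z axis and vertical below 0.06 rad and linear speed of panel below 0.02 m/s and linear speed of key below 0.03 m/s); the robot touches nothing.
It fails at once if the panel is pushed or squeezed with more than 20 N by the robot or with the key (contact force between any of the fingers, the arm, key and panel above 20 N).
It fails at once if the panel is lifted off the plate or tipped (z of panel in the frame of jig above 0.016 m or angle between panel's own z axis and vertical above 0.12 rad).
It fails at once if a bystander is moved more than 30 mm or the larger key tipped (distance of any of big_key, hammer, wrench, tape, cclamp, offcut, magnet_square from where it was at the start of the episode above 0.03 m or angle between big_key's own z axis and vertical above 0.3 rad).
It also fails if it takes over 72 s, if anything falls off the work surface, if the arm or the gripper's body presses on something with over 40 N, if the wrist force passes 120 N, or if a joint passes its speed limit or range.

## Working session

There is one attempt and no reset: what is moved stays moved. The work goes in short steps, Python scripts to look and compute and a tool call to move; the robot and the scene stay as the last step left them, time stands still between calls to the robot, and variables do not carry over. Pictures are saved under pics/ and viewed, at most 10 in all, crops included, and the job is handed in when it is done.

Besides the shell and the picture viewer there is one more tool, called after "Request:" as a command line: name --argument value ..., lists and objects as JSON in quotes. send_rows: Moves the arm, as the interface text tells. Its arguments: {"type":"object","properties":{"series":{"type":"array"}},"required":["series"]}

```bash
ls; mkdir -p pics; cat > h.py <<'E'
import numpy as np, cv2
from cell import sensors, get_image, ctrl
def grab(n):
    d=get_image(n); d['f']=210/np.tan(np.radians(d['vfov'])/2); d['T']=np.array(d['world_to_cam']); return d
def save(d,fn,box=None,s=1):
    im=d['img'][:,:,::-1]
    if box: im=im[box[1]:box[3],box[0]:box[2]]
    cv2.imwrite(fn,cv2.resize(im,None,fx=s,fy=s,interpolation=cv2.INTER_CUBIC))
def rays(d,uv,fish=False):
    uv=np.atleast_2d(np.asarray(uv,float)); q=(uv-[d['cx'],d['cy']])/d['f']
    if fish:
        r=np.linalg.norm(q,axis=1,keepdims=True)+1e-12
        c=np.hstack([q/r*np.sin(r),np.cos(r)])
    else: c=np.hstack([q,np.ones((len(q),1))])
    R=d['T'][:3,:3]; return -R.T@d['T'][:3,3], c@R
def onplane(d,uv,z,fish=False):
    o,r=rays(d,uv,fish); return o+r*((z-o[2])/r[:,2:])
def cloud(d):   # pinhole cams
    v,u=np.mgrid[:420,:560]; z=d['depth'].astype(float)
    c=np.stack([(u-d['cx'])/d['f']*z,(v-d['cy'])/d['f']*z,z],-1)
    R=d['T'][:3,:3]; return (c-d['T'][:3,3])@R
def proj(d,p,fish=False):
    c=np.atleast_2d(p)@d['T'][:3,:3].T+d['T'][:3,3]
    if fish:
        h=np.linalg.norm(c[:,:2],axis=1,keepdims=True)+1e-12; q=c[:,:2]/h*np.arctan2(h,c[:,2:])
    else: q=c[:,:2]/c[:,2:]
    return q*d['f']+[d['cx'],d['cy']]
E
python3 - <<'E'
from h import *
ims=[]
for n in('scene','side','wrist'):
    d=grab(n); np.savez('d_'+n,**d); save(d,f'pics/{n}0.png',s=1.4); o=-d['T'][:3,:3].T@d['T'][:3,3]; print(n,o.round(),d['T'][2,:3].round(2),d['f'],d['cx'],d['cy'])
s=sensors.read_state(); print(s)
E
```

```text
pics
scene [934. 874. 814.] [-0.36 -0.71 -0.61] 407.060561072236 284.80633647248754 206.88625056887227
side [ 329. -816.  768.] [ 0.12  0.74 -0.66] 410.8029962443102 281.9892121323837 207.52105717807646
wrist [650.  69. 373.] [-0.   -0.28 -0.96] 325.19226210127806 274.31262617718465 209.3027053253341
{'clock': 0.15, 'qpos': array([-0.06581765,  0.62913614,  0.03846869,  1.51814875, -0.02698704,
        0.99630765, -0.02001119]), 'qd': array([ 6.43765981e-04, -3.05991741e-03,  9.70902179e-04, -4.33367179e-03,
        8.40132850e-05,  8.57726325e-04, -6.63896286e-04]), 'tau': array([ 2.19518879e-03, -5.63800478e+01,  1.22790758e+00, -1.93650573e+01,
        1.11919764e-02,  7.40401709e-03, -1.44664841e-05]), 'eef_pos': array([6.49541352e+02, 2.86382421e-02, 2.47595755e+02]), 'tool_rot': array([-3.14011155e+00,  3.05050606e-05,  1.57079321e+00]), 'force': array([0.01264887, 0.31519157, 0.42773424]), 'torque': array([-0.02688205,  0.02703376, -0.00646925]), 'gripper_force': 0.0, 'width': 85.3983114609061}
```

View pics/scene0.png

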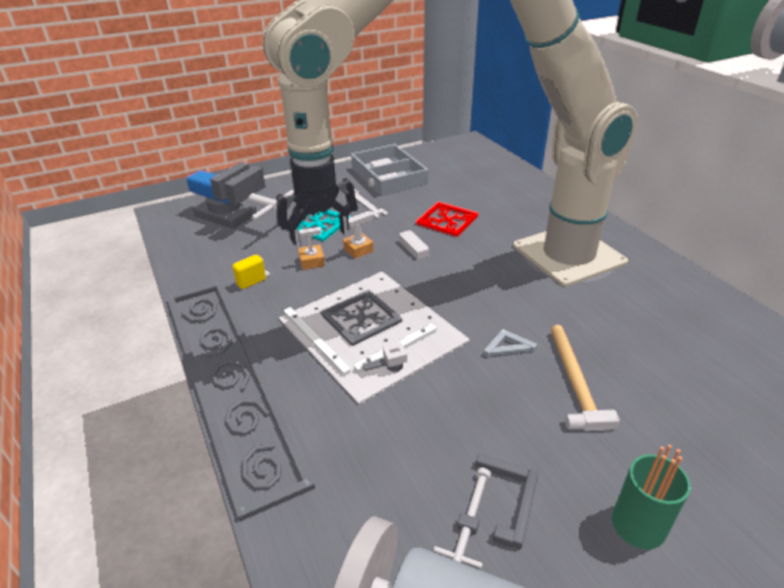

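View pics/side0.png

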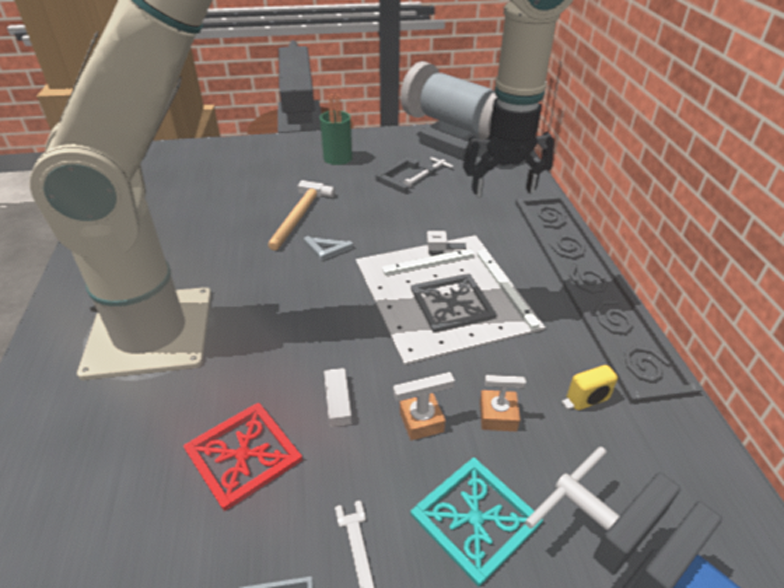

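View pics/wrist0.png

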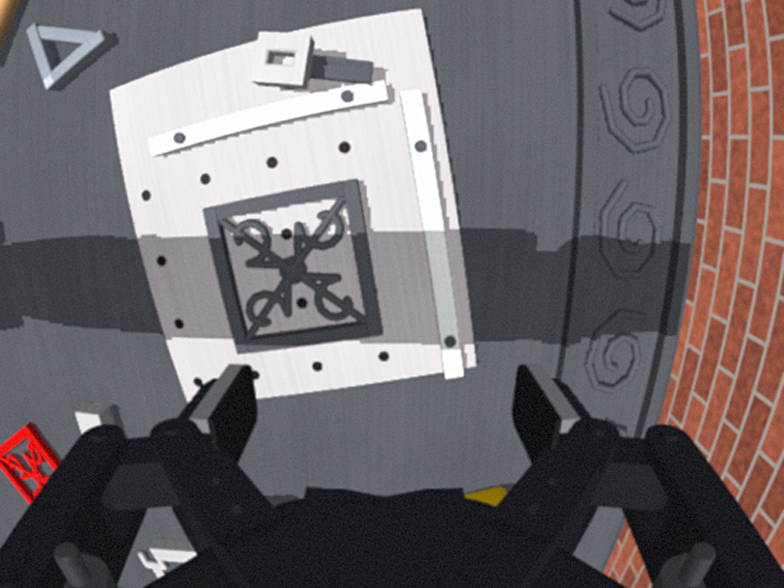

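The scene shows three panels: dark on the plate (scene px 362,315; the target), turquoise (320,224) and red (447,218). In the side view the two T-keys stand at px (423,405), wider bar, and (500,403), shorter bar, so the latter is my candidate. The hold-down head is at wrist px (283,58) with its finger pointing right. Now I'll measure.

```bash
cat >> h.py <<'E'
def wcloud(d):
    v,u=np.mgrid[:420,:560]; o,r=rays(d,np.stack([u.ravel(),v.ravel()],1),True)
    a=r@d['T'][2,:3]; z=d['depth'].ravel().astype(float)
    return (o+r*(z/a)[:,None]).reshape(420,560,3)
def rect(p): 
    (c,s,a)=cv2.minAreaRect(np.asarray(p,np.float32)); return np.round(c,1),np.round(s,1),round(a,2)
def comps(m,P,minpix=25):
    n,l,st,_=cv2.connectedComponentsWithStats(m.astype(np.uint8))
    for i in range(1,n):
        if st[i,4]>=minpix:
            q=P[l==i]; print(st[i].tolist(),'med',np.median(q,0).round(1),'rect',*rect(q[:,:2]))
E
python3 - <<'E'
from h import *
L=lambda n:{k:v for k,v in np.load(f'd_{n}.npz').items()}
w=L('wrist');P=wcloud(w);hsv=cv2.cvtColor(w['img'],cv2.COLOR_RGB2HSV);V=hsv[...,2]
ok=(w['depth']>0)
reg=ok&(np.mgrid[:420,:560][0]<258)&(np.abs(P[...,0]-650)<230)
tab=reg&(P[...,2]<4)&(P[...,2]>-4); print('table z',np.median(P[tab][:,2]), 'noise',P[tab][:,2].std())
print('wrist plate');comps(reg&(V>110)&(P[...,2]>3)&(P[...,2]<14),P,400)
print('wrist fences');comps(reg&(V>90)&(P[...,2]>17)&(P[...,2]<28),P,60)
print('wrist panel');comps(reg&(V<110)&(P[...,2]>16)&(P[...,2]<27),P,60)
print('wrist head');comps(reg&(P[...,2]>46)&(P[...,2]<62),P,60)
for n in('side','scene'):
    d=L(n);P=cloud(d);hsv=cv2.cvtColor(d['img'],cv2.COLOR_RGB2HSV)
    A=(P[...,0]>400)&(P[...,0]<900)&(P[...,1]>-350)&(P[...,1]<400)&(d['depth']>0)
    print(n,'z 45-65');comps(A&(P[...,2]>46)&(P[...,2]<58),P,15)
    print(n,'z 85-105');comps(A&(P[...,2]>84)&(P[...,2]<105),P,15)
    print(n,'stands');comps(A&(P[...,2]>25)&(P[...,2]<36)&(hsv[...,0]<20)&(hsv[...,1]>100),P,15)
E
```

```text
table z 0.30473502263490104 noise 0.8295400325356547
wrist plate
[88, 6, 252, 252, 31652] med [581.1  65.5   8.1] rect [567.7  28.7] [280.7 304.3] 9.76
[163, 141, 78, 44, 1126] med [570.3  27.8   8.1] rect [569.1  17. ] [92.6 42.6] 9.2
[218, 146, 42, 79, 1134] med [615.8 -11.    8.1] rect [605.8 -10.6] [41.2 92.9] 8.88
[160, 164, 41, 71, 921] med [532.6 -19.2   8. ] rect [542.5 -20.7] [41.8 88.8] 8.56
[183, 202, 71, 37, 831] med [577.2 -57.5   8.1] rect [577.9 -47.1] [89.3 40.5] 9.05
wrist fences
[106, 57, 171, 55, 2514] med [561.9 113.1  22.2] rect [552.8 111.9] [200.1  17. ] 9.98
[286, 63, 44, 195, 2785] med [686.8  31.1  22.2] rect [688.7  18.9] [ 17.  224.6] 9.75
[145, 128, 117, 43, 1887] med [579.8  40.4  19.9] rect [568.1  29. ] [130.5  43.6] 8.16
[166, 241, 56, 12, 201] med [540.1 -81.   20. ] rect [552.2 -82. ] [14.7 68.8] 85.53
wrist panel
[149, 129, 124, 122, 4575] med [580.  -31.4  18.8] rect [575.  -15.1] [130.2 127.5] 9.06
wrist head
[179, 23, 44, 39, 1252] med [577.4 150.4  52.1] rect [576.2 150.6] [38.9 39.4] 81.6
side z 45-65
[305, 165, 14, 10, 117] med [571.8 148.   
[... 644 characters left out ...]
.5] rect [ 461.2 -273.4] [56.4 57.7] 9.38
scene z 45-65
[252, 165, 6, 5, 20] med [ 467.4 -266.6   51.3] rect [ 467.6 -266.9] [13.9 18.8] 57.68
[166, 185, 22, 11, 77] med [ 751.4 -254.2   52.9] rect [ 746.7 -257.1] [24.9 70.9] 89.13
[273, 244, 18, 14, 163] med [577.1 154.9  51.7] rect [576.6 153. ] [42.9 39.2] 78.74
scene z 85-105
[249, 150, 18, 12, 110] med [ 453.2 -268.9   95.9] rect [ 453.2 -274.2] [73.2 23.7] 8.84
[213, 162, 16, 7, 66] med [ 585.1 -274.8   92.3] rect [ 585.2 -278.6] [19.3 50.7] 78.35
scene stands
[245, 169, 21, 10, 77] med [ 477.6 -254.7   29.7] rect [ 464.1 -269.8] [57.2 58.1] 11.44
[213, 175, 18, 12, 110] med [ 594.6 -268.2   30.1] rect [ 589.4 -278.4] [62.1 55. ] 78.27
```

```bash
cat >> h.py <<'E'
J0=np.array([571.1,5.5]); YAW=np.radians(9.8); RJ=np.array([[np.cos(YAW),-np.sin(YAW)],[np.sin(YAW),np.cos(YAW)]])
tojig=lambda p:(np.asarray(p)[...,:2]-J0)@RJ
toworld=lambda p:J0+RJ@np.asarray(p)
def panel(P,ok):
    q=tojig(P); m=ok&(P[...,2]>16.5)&(P[...,2]<22)&(q[...,0]>-100)&(q[...,0]<109)&(q[...,1]>-125)&(q[...,1]<99)
    n,l,st,_=cv2.connectedComponentsWithStats(m.astype(np.uint8)); i=1+st[1:,4].argmax()
    return rect(q[l==i]),st[i].tolist()
E
python3 - <<'E'
from h import *
L=lambda n:{k:v for k,v in np.load(f'd_{n}.npz').items()}
w=L('wrist');P=wcloud(w);print(panel(P,w['depth']>0))
for n in('side','scene'):
    d=L(n);P=cloud(d); print(n,panel(P,d['depth']>0))
    m=(d['depth']>0)&(np.abs(P[...,0]-650)<90)&(np.abs(P[...,1])<60)&(P[...,2]>150)&(P[...,2]<330)
    q=P[m]; print('fingers lowest',np.percentile(q[:,2],[0,.5,1,2]).round(1))
    low=q[q[:,2]<q[:,2].min()+25]; print('low ext',low.min(0).round(),low.max(0).round())
w=L('wrist');im=w['img'][:,:,::-1];s=L('side');save(s,'pics/keys.png',(260,240,460,310),4)
E
```

```text
((array([  0., -20.]), array([130.9, 130.8]), 89.18), [145, 128, 129, 125, 6303])
side ((array([ -3.1, -17.2]), array([135.4, 132.1]), 88.6), [293, 195, 62, 41, 734])
fingers lowest [243.  246.  248.5 250.3]
low ext [591. -12. 243.] [705.  13. 268.]
scene ((array([  0. , -18.6]), array([135.1, 132.7]), 89.62), [229, 206, 58, 40, 531])
fingers lowest [243.  246.8 247.6 250.8]
low ext [595. -14. 243.] [707.  15. 267.]
```

View pics/keys.png

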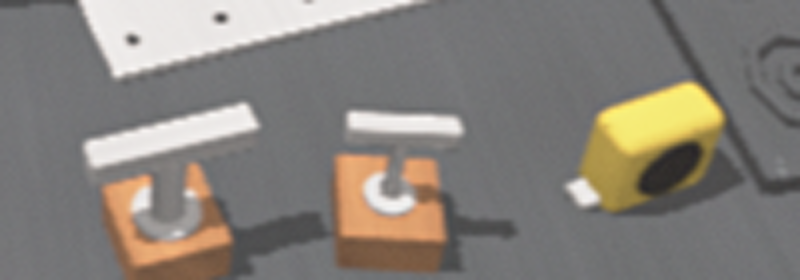

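The crop shows a thick bar and shank on the left at (165,130), which is the big key. The slim 60 mm bar on the right at (405,128) is the smaller key, to be taken. The panel is at jig (0, -20) with yaw −0.8°, and home is (45, 35). I'll go to the panel's -y side with the fingers open.

Request:
send_rows --series '[[85,[-0.166,-0.286,-0.43],[0,0,0.33]],[85,[-0.166,-0.286,-0.43],[0,0,0.33]],[85,[-0.166,-0.286,-0.43],[0,0,0.33]],[85,[-0.166,-0.286,-0.43],[0,0,0.33]],[85,[-0.166,-0.286,-0.43],[0,0,0.33]],[85,[-0.166,-0.286,-0.43],[0,0,0.33]],[85,[0,0,0],[0,0,0]],[85,[0,0,0],[0,0,0]]]'

```text
clock: 1.15
eef_pos: [591.4, -102.0, 94.3]
tool_rot: [3.14, -0.0, 1.744]
force: [0.0, -0.4, 0.4]
width: 85.0
gripper_force: 0.0
```

Request:
send_rows --series '[[85,[0,0,-0.4],[0,0,0]],[85,[0,0,-0.4],[0,0,0]],[85,[0,0,-0.3],[0,0,0]],[85,[0,0,-0.15],[0,0,0]],[85,[0,0,0],[0,0,0]],[85,[0,0,0],[0,0,0]]]'

```text
clock: 1.9
eef_pos: [590.9, -102.9, 19.3]
tool_rot: [3.14, 0.0, 1.744]
force: [0.0, 0.4, 0.2]
width: 85.1
gripper_force: 0.0
```

Request:
send_rows --series '[[85,[-0.01,0.05,-0.03],[0,0,0]],[85,[-0.01,0.05,0],[0,0,0]],[85,[-0.006,0.033,0],[0,0,0]],[85,[-0.003,0.02,0],[0,0,0]],[85,[-0.003,0.02,0],[0,0,0]],[85,[-0.003,0.02,0],[0,0,0]],[85,[-0.003,0.02,0],[0,0,0]],[85,[-0.003,0.02,0],[0,0,0]]]'

```text
clock: 2.9
eef_pos: [587.7, -88.9, 16.7]
tool_rot: [-3.142, -0.0, 1.744]
force: [1.2, -1.3, 0.1]
width: 85.3
gripper_force: 0.8
```

Request:
send_rows --series '[[85,[-0.003,0.02,0],[0,0,0]],[85,[-0.003,0.02,0],[0,0,0]],[85,[-0.003,0.02,0],[0,0,0]],[85,[-0.003,0.02,0],[0,0,0]],[85,[-0.003,0.02,0],[0,0,0]],[85,[-0.003,0.02,0],[0,0,0]],[85,[-0.003,0.02,0],[0,0,0]],[85,[-0.003,0.02,0],[0,0,0]]]'

```text
clock: 3.9
eef_pos: [586.2, -79.3, 16.7]
tool_rot: [-3.141, -0.0, 1.744]
force: [0.5, -2.9, -0.4]
width: 85.0
gripper_force: 1.3
```

```bash
cat > pp.py <<'E'
from h import *
w=grab('wrist');P=wcloud(w);print(panel(P,w['depth']>0))
s=sensors.read_state();print('tcp jig',tojig(s['eef_pos']).round(1),s['eef_pos'].round(1),'F',s['force'].round(1))
E
python3 pp.py
```

```text
((array([ -1.2, -30.9]), array([135.5, 130.9]), 89.81), [109, 0, 322, 309, 40391])
tcp jig [  0.5 -85.9] [586.2 -79.1  16.7] F [ 0.2 -2.8 -0.5]
```

```bash
cat > pp.py <<'E'
from h import *
for n in ('scene','side'):
    w=grab(n);P=cloud(w);q=tojig(P)
    m=(w['depth']>0)&(P[...,2]>16.5)&(P[...,2]<22)&(q[...,0]>-100)&(q[...,0]<108)&(q[...,1]>-125)&(q[...,1]<98)
    k=q[m]; print(n,m.sum(),'x pct',np.percentile(k[:,0],[0,1,5,95,99,100]).round(1),'y',np.percentile(k[:,1],[0,1,5,95,99,100]).round(1))
    ang=[]
    for ax,sg in((0,1),(0,-1),(1,1)):   # edges: extreme points in bins along the other axis
        o=k[:,1-ax]; mid=np.median(o); B=[k[(o>mid+b)&(o<mid+b+10)] for b in range(-50,50,10)]
        e=np.array([[np.median(b[:,1-ax]),(np.sort(sg*b[:,ax])[-2])*sg] for b in B if len(b)>5])
        if len(e)>4: c=np.polyfit(e[:,0],e[:,1],1); print('  edge','xy'[ax],sg,'at',np.median(e[:,1]).round(1),'slope',c[0].round(3))
s=sensors.read_state();print('tcp jig',tojig(s['eef_pos']).round(1),s['eef_pos'].round(1),'F',s['force'].round(1))
E
python3 pp.py
```

```text
scene 677 x pct [-67.4 -65.5 -60.5  62.5  64.5  66.2] y [-97.7 -78.  -72.9  54.   56.6  57.7]
  edge x 1 at 63.6 slope -0.008
  edge x -1 at -62.9 slope 0.002
  edge y 1 at 54.9 slope 0.005
side 442 x pct [-69.5 -69.1 -68.   50.  107.5 108. ] y [-122.4 -104.5  -86.    53.9   56.1   57.9]
  edge x 1 at -6.1 slope -2.153
  edge x -1 at -67.6 slope -0.603
  edge y 1 at 54.1 slope 0.063
tcp jig [  0.5 -86. ] [586.3 -79.1  16.7] F [-0.4 -2.4 -0.1]
```

Request:
send_rows --series '[[85,[-0.005,0.03,0],[0,0,0]],[85,[-0.007,0.04,0],[0,0,0]],[85,[-0.007,0.04,0],[0,0,0]],[85,[-0.007,0.04,0],[0,0,0]],[85,[-0.007,0.04,0],[0,0,0]],[85,[-0.007,0.04,0],[0,0,0]],[85,[-0.007,0.04,0],[0,0,0]],[85,[-0.007,0.04,0],[0,0,0]]]'

```text
clock: 5.05
eef_pos: [583.1, -60.6, 16.7]
tool_rot: [3.142, -0.0, 1.744]
force: [1.2, -2.7, -0.2]
width: 85.2
gripper_force: 1.3
```

Request:
send_rows --series '[[85,[-0.007,0.04,0],[0,0,0]],[85,[-0.007,0.04,0],[0,0,0]],[85,[-0.007,0.04,0],[0,0,0]],[85,[-0.007,0.04,0],[0,0,0]],[85,[-0.007,0.04,0],[0,0,0]],[85,[-0.007,0.04,0],[0,0,0]],[85,[-0.005,0.03,0],[0,0,0]],[85,[0,0,0],[0,0,0]]]'

```text
clock: 6.05
eef_pos: [580.2, -44.0, 16.7]
tool_rot: [-3.141, -0.001, 1.744]
force: [-0.8, -1.7, -0.0]
width: 84.8
gripper_force: 0.6
```

```bash
python3 pp.py
```

```text
scene 674 x pct [-66.9 -64.8 -60.9  62.3  64.6  66.1] y [-59.2 -42.4 -36.7  90.3  91.8  92.8]
  edge x 1 at 63.5 slope 0.004
  edge x -1 at -62.5 slope 0.012
  edge y 1 at 90.9 slope 0.004
side 435 x pct [-69.4 -68.7 -67.6  54.8 107.7 107.9] y [-122.2  -92.6  -56.2   88.7   93.1   97.3]
  edge x 1 at 45.4 slope -2.042
  edge x -1 at -67.4 slope -0.127
  edge y 1 at 89.4 slope 0.01
tcp jig [  0.5 -50.4] [580.2 -44.   16.7] F [ 0.2 -1.1 -0.2]
```

Request:
send_rows --series '[[85,[-0.005,0.03,0],[0,0,0]],[85,[-0.005,0.03,0],[0,0,0]],[85,[-0.005,0.03,0],[0,0,0]],[85,[-0.002,0.012,0],[0,0,0]],[85,[-0.002,0.012,0],[0,0,0]],[85,[0,0,0],[0,0,0]]]'

```text
clock: 6.9
eef_pos: [579.1, -37.6, 16.7]
tool_rot: [-3.142, -0.0, 1.744]
force: [1.0, -1.4, -0.2]
width: 85.0
gripper_force: 1.1
```

Request:
send_rows --series '[[85,[-0.0015,0.01,0],[0,0,0]],[85,[-0.0015,0.01,0],[0,0,0]],[85,[0,0,0],[0,0,0]]]'

```text
clock: 7.28
eef_pos: [578.9, -36.4, 16.7]
tool_rot: [-3.142, -0.0, 1.744]
force: [0.5, -2.3, -0.8]
width: 85.0
gripper_force: 1.1
```

Request:
send_rows --series '[[85,[-0.0015,0.008,0],[0,0,0]],[85,[0,0,0],[0,0,0]]]'

```text
clock: 7.52
eef_pos: [578.9, -36.0, 16.7]
tool_rot: [3.142, -0.0, 1.744]
force: [0.3, -3.4, -0.6]
width: 85.1
gripper_force: 1.2
```

Request:
send_rows --series '[[85,[-0.0015,0.008,0],[0,0,0]],[85,[0,0,0],[0,0,0]]]'

```text
clock: 7.78
eef_pos: [578.8, -35.5, 16.7]
tool_rot: [-3.142, -0.0, 1.744]
force: [-0.0, -2.4, -0.6]
width: 84.8
gripper_force: 1.2
```

```bash
python3 pp.py
```

```text
scene 640 x pct [-66.1 -64.7 -62.   63.   64.8  65.6] y [-54.5 -33.1 -27.3  93.3  96.4  97.9]
  edge x 1 at 63.6 slope -0.01
  edge x -1 at -63.9 slope -0.005
  edge y 1 at 95.6 slope -0.022
side 408 x pct [-69.8 -69.1 -67.9 105.9 107.8 108. ] y [-123.5  -95.3  -49.3   95.    97.9   98. ]
  edge x 1 at 49.4 slope -2.013
  edge x -1 at -67.6 slope -0.127
  edge y 1 at 95.8 slope -0.012
tcp jig [  0.6 -41.7] [578.8 -35.5  16.7] F [ 0.3 -2.   0.3]
```

Request:
send_rows --series '[[85,[-0.0015,0.008,0],[0,0,0]],[85,[0,0,0],[0,0,0]]]'

```text
clock: 8.12
eef_pos: [578.7, -35.0, 16.7]
tool_rot: [3.142, -0.0, 1.744]
force: [1.3, -2.5, -0.1]
width: 84.7
gripper_force: 1.2
```

Request:
send_rows --series '[[85,[-0.0015,0.008,0],[0,0,0]],[85,[0,0,0],[0,0,0]]]'

```text
clock: 8.38
eef_pos: [578.6, -34.5, 16.7]
tool_rot: [3.142, -0.0, 1.744]
force: [0.3, -1.6, -0.3]
width: 84.9
gripper_force: 1.2
```

Request:
send_rows --series '[[85,[-0.0015,0.008,0],[0,0,0]],[85,[0,0,0],[0,0,0]]]'

```text
clock: 8.62
eef_pos: [578.5, -34.0, 16.7]
tool_rot: [3.142, -0.0, 1.744]
force: [1.3, -2.0, -1.0]
width: 84.9
gripper_force: 1.1
```

Request:
send_rows --series '[[85,[-0.0015,0.008,0],[0,0,0]],[85,[0,0,0],[0,0,0]]]'

```text
clock: 8.88
eef_pos: [578.5, -33.9, 16.7]
tool_rot: [3.142, 0.0, 1.743]
force: [0.4, -3.1, -0.6]
width: 84.8
gripper_force: 1.6
```

Request:
send_rows --series '[[85,[-0.0015,0.008,0],[0,0,0]],[85,[0,0,0],[0,0,0]]]'

```text
clock: 9.12
eef_pos: [578.4, -33.9, 16.7]
tool_rot: [3.142, 0.001, 1.743]
force: [0.4, -5.4, 0.0]
width: 85.3
gripper_force: 2.5
```

```bash
python3 pp.py
```

```text
scene 625 x pct [-67.5 -65.2 -61.1  62.5  64.4  66.6] y [-46.  -34.  -27.   94.   96.7  97.8]
  edge x 1 at 63.5 slope -0.007
  edge x -1 at -63.2 slope -0.003
  edge y 1 at 95.2 slope -0.02
side 401 x pct [-97.9 -69.1 -67.7 107.  107.9 108. ] y [-122.1 -103.9  -49.7   94.7   97.7   98. ]
  edge x 1 at 54.5 slope -1.888
  edge x -1 at -67.2 slope -0.536
  edge y 1 at 95.4 slope -0.466
tcp jig [  0.5 -40. ] [578.4 -33.8  16.7] F [ 1.  -5.1 -0.7]
```

Request:
send_rows --series '[[85,[0.04,-0.25,0],[0,0,0]],[85,[0,0,0.5],[0,0,0]],[85,[0,0,0.5],[0,0,0]],[85,[-0.093,0.064,0],[0,0,1]],[85,[-0.093,0.064,0],[0,0,1]],[85,[-0.093,0.064,0],[0,0,1]],[85,[-0.093,0.064,0],[0,0,1]],[85,[-0.093,0.064,0],[0,0,1]]]'

```text
clock: 10.22
eef_pos: [552.5, -28.3, 76.8]
tool_rot: [3.141, -0.001, 2.183]
force: [0.9, -0.3, -0.2]
width: 84.9
gripper_force: 0.0
```

Request:
send_rows --series '[[85,[-0.093,0.064,0],[0,0,1]],[85,[-0.093,0.064,0],[0,0,1]],[85,[-0.093,0.064,0],[0,0,1]],[85,[-0.093,0.064,0],[0,0,1]],[85,[-0.093,0.064,0],[0,0,1]],[85,[-0.093,0.064,0],[0,0,1]],[85,[-0.093,0.064,0],[0,0,1]],[85,[-0.093,0.064,0],[0,0,1]]]'

```text
clock: 11.22
eef_pos: [508.0, 2.3, 76.9]
tool_rot: [3.141, -0.001, 2.881]
force: [0.2, 0.7, -0.1]
width: 85.1
gripper_force: 0.0
```

Request:
send_rows --series '[[85,[-0.093,0.064,0],[0,0,1]],[85,[-0.093,0.064,0],[0,0,1]],[85,[-0.093,0.064,0],[0,0,1]],[85,[-0.093,0.064,0],[0,0,1]],[85,[-0.093,0.064,0],[0,0,1]],[85,[0,0,0],[0,0,0]],[85,[0,0,0],[0,0,0]]]'

```text
clock: 12.1
eef_pos: [480.7, 20.9, 76.8]
tool_rot: [3.141, 0.0, -2.97]
force: [0.2, -0.1, -0.9]
width: 84.7
gripper_force: 0.0
```

```bash
python3 pp.py; python3 -c "
from h import *
w=grab('wrist');P=wcloud(w);print(panel(P,w['depth']>0))"
```

```text
scene 607 x pct [-67.  -65.2 -61.7  62.4  64.7  65.8] y [-30.2 -29.  -25.4  93.6  97.1  97.9]
  edge x 1 at 63.8 slope -0.04
  edge x -1 at -63.7 slope 0.008
  edge y 1 at 95.3 slope -0.021
side 625 x pct [-69.1 -68.4 -65.2 106.9 107.8 108. ] y [-122.3 -105.4  -28.6   93.9   97.5   98. ]
  edge x 1 at 83.6 slope -0.349
  edge x -1 at -67.0 slope 0.322
  edge y 1 at 95.8 slope 0.2
tcp jig [-86.6  30.5] [480.6  20.8  76.8] F [ 0.2 -0.6  0.8]
((array([-25.5,  34.3]), array([ 83.1, 129.3]), 0.02), [182, 263, 192, 98, 8652])
```

Request:
send_rows --series '[[85,[0,0,-0.4],[0,0,0]],[85,[0,0,-0.4],[0,0,0]],[85,[0,0,-0.2],[0,0,0]],[85,[0,0,0],[0,0,0]],[85,[0.04,0.007,0],[0,0,0]],[85,[0.04,0.007,0],[0,0,0]],[85,[0.02,0.0035,0],[0,0,0]],[85,[0.02,0.0035,0],[0,0,0]]]'

```text
clock: 13.25
eef_pos: [487.8, 22.2, 17.0]
tool_rot: [-3.142, 0.001, -2.969]
force: [-0.5, -0.6, 0.0]
width: 85.1
gripper_force: 0.0
```

Request:
send_rows --series '[[85,[0.02,0.0035,0],[0,0,0]],[85,[0.02,0.0035,0],[0,0,0]],[85,[0.02,0.0035,0],[0,0,0]],[85,[0.02,0.0035,0],[0,0,0]],[85,[0.02,0.0035,0],[0,0,0]],[85,[0.02,0.0035,0],[0,0,0]],[85,[0.02,0.0035,0],[0,0,0]],[85,[0.02,0.0035,0],[0,0,0]]]'

```text
clock: 14.25
eef_pos: [497.4, 23.8, 16.5]
tool_rot: [-3.142, 0.0, -2.969]
force: [-1.2, -1.5, -2.6]
width: 85.2
gripper_force: 1.0
```

Request:
send_rows --series '[[85,[0.03,0.005,0],[0,0,0]],[85,[0.04,0.007,0],[0,0,0]],[85,[0.04,0.007,0],[0,0,0]],[85,[0.04,0.007,0],[0,0,0]],[85,[0.04,0.007,0],[0,0,0]],[85,[0.04,0.007,0],[0,0,0]],[85,[0.04,0.007,0],[0,0,0]],[85,[0.04,0.007,0],[0,0,0]]]'

```text
clock: 15.25
eef_pos: [515.8, 27.1, 16.7]
tool_rot: [-3.142, -0.0, -2.969]
force: [-1.7, -1.5, -1.4]
width: 85.2
gripper_force: 1.2
```

Request:
send_rows --series '[[85,[0.04,0.007,0],[0,0,0]],[85,[0.04,0.007,0],[0,0,0]],[85,[0.04,0.007,0],[0,0,0]],[85,[0.03,0.005,0],[0,0,0]],[85,[0.03,0.005,0],[0,0,0]],[85,[0,0,0],[0,0,0]]]'

```text
clock: 16.0
eef_pos: [526.9, 29.1, 16.8]
tool_rot: [3.141, 0.001, -2.969]
force: [-1.3, -2.0, -1.4]
width: 84.5
gripper_force: 0.9
```

```bash
python3 pp.py
```

```text
scene 647 x pct [-48.4 -32.7 -25.2 100.9 102.4 103.5] y [-31.2 -29.1 -25.6  94.   96.5  97.5]
  edge x 1 at 101.6 slope -0.001
  edge x -1 at -25.7 slope 0.055
  edge y 1 at 94.5 slope 0.018
side 527 x pct [-52.6 -51.2 -26.9 106.7 107.8 108. ] y [-124.1 -100.3  -30.    92.9   96.8   97.9]
  edge x 1 at 106.5 slope 0.028
  edge x -1 at 0.5 slope 0.939
  edge y 1 at 96.0 slope 0.164
tcp jig [-39.5  30.9] [526.9  29.2  16.8] F [-1.  -0.5 -1.1]
```

Request:
send_rows --series '[[85,[0.03,0.005,0],[0,0,0]],[85,[0.03,0.005,0],[0,0,0]],[85,[0.02,0.0035,0],[0,0,0]],[85,[0.01,0.002,0],[0,0,0]],[85,[0,0,0],[0,0,0]]]'

```text
clock: 16.73
eef_pos: [531.9, 29.9, 16.8]
tool_rot: [3.142, -0.0, -2.969]
force: [-4.5, -0.8, 2.1]
width: 84.7
gripper_force: 2.1
```

Request:
send_rows --series '[[85,[0.01,0.0015,0],[0,0,0]],[85,[0.01,0.0015,0],[0,0,0]],[85,[0,0,0],[0,0,0]]]'

```text
clock: 17.1
eef_pos: [533.2, 30.2, 16.7]
tool_rot: [3.142, 0.0, -2.969]
force: [-5.5, -1.6, 3.1]
width: 85.3
gripper_force: 2.2
```

Request:
send_rows --series '[[85,[0.009,0.0015,0],[0,0,0]],[85,[0,0,0],[0,0,0]]]'

```text
clock: 17.35
eef_pos: [533.7, 30.2, 16.7]
tool_rot: [3.142, 0.0, -2.969]
force: [-4.2, -0.7, 2.5]
width: 85.1
gripper_force: 2.4
```

Request:
send_rows --series '[[85,[0.009,0.0015,0],[0,0,0]],[85,[0,0,0],[0,0,0]]]'

```text
clock: 17.6
eef_pos: [534.2, 30.3, 16.7]
tool_rot: [3.142, 0.0, -2.969]
force: [-3.8, -0.6, 3.0]
width: 84.9
gripper_force: 2.3
```

Request:
send_rows --series '[[85,[0.009,0.0015,0],[0,0,0]],[85,[0,0,0],[0,0,0]]]'

```text
clock: 17.85
eef_pos: [534.7, 30.4, 16.7]
tool_rot: [3.142, -0.0, -2.969]
force: [-5.4, -0.9, 2.7]
width: 84.8
gripper_force: 2.4
```

Request:
send_rows --series '[[85,[0.009,0.0015,0],[0,0,0]],[85,[0,0,0],[0,0,0]]]'

```text
clock: 18.1
eef_pos: [534.7, 30.4, 16.7]
tool_rot: [-3.141, -0.001, -2.969]
force: [-5.3, -0.8, 4.5]
width: 85.2
gripper_force: 2.9
```

Request:
send_rows --series '[[85,[0.009,0.0015,0],[0,0,0]],[85,[0,0,0],[0,0,0]]]'

```text
clock: 18.35
eef_pos: [534.7, 30.4, 16.7]
tool_rot: [-3.141, -0.002, -2.969]
force: [-7.2, -1.2, 4.6]
width: 84.8
gripper_force: 3.4
```

Request:
send_rows --series '[[85,[-0.1,-0.017,0],[0,0,0]],[85,[-0.2,-0.034,0],[0,0,0]],[85,[0,0,0.7],[0,0,0]],[85,[0,0,0.7],[0,0,0]],[85,[0,0,0.7],[0,0,0]],[85,[0,0,0.7],[0,0,0]],[85,[0,0,0],[0,0,0]]]'

```text
clock: 19.23
eef_pos: [520.2, 27.9, 187.7]
tool_rot: [-3.141, 0.008, -2.969]
force: [0.2, -0.3, -0.8]
width: 85.2
gripper_force: 0.0
```

```bash
python3 pp.py; python3 -c "
from h import *
w=grab('wrist');P=wcloud(w);print(panel(P,w['depth']>0));save(w,'pics/w1.png')"
```

```text
scene 594 x pct [-42.8 -18.8 -15.7 104.3 106.7 108. ] y [-31.1 -29.4 -25.8  94.1  97.   97.9]
  edge x 1 at 105.6 slope 0.009
  edge x -1 at -16.4 slope -0.011
  edge y 1 at 95.5 slope 0.034
side 643 x pct [-23.9 -22.9 -20.8 105.7 107.6 107.9] y [-118.6  -80.   -28.2   94.1   97.2   98. ]
  edge x 1 at 105.5 slope -0.012
  edge x -1 at -22.0 slope -0.009
  edge y 1 at 95.5 slope -0.02
tcp jig [-48.8  30.4] [517.8  27.2 184.7] F [-0.   0.1 -0.3]
((array([44.3, 34.4]), array([129.4, 129.1]), 0.02), [213, 223, 134, 112, 7492])
```

View pics/w1.png

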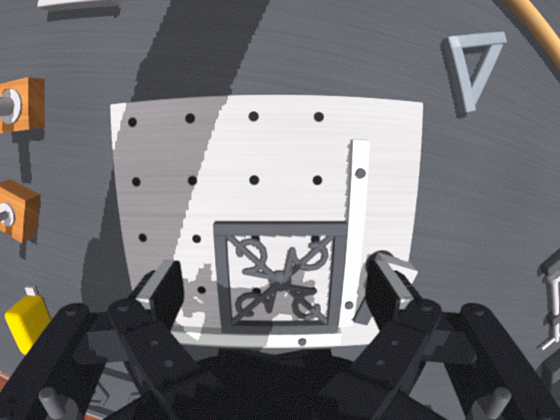

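The panel is flush with both fences in the picture (centre at px 280,275). Measured it is about (45, 35) mm and square. Now to the key.

Request:
send_rows --series '[[85,[0.114,-0.3,0.2],[0,0,-0.44]],[85,[0.114,-0.55,0.2],[0,0,-0.44]],[85,[0.114,-0.55,0.2],[0,0,-0.44]],[85,[0.114,-0.55,0.2],[0,0,-0.44]],[85,[0.114,-0.55,0.1],[0,0,-0.44]],[85,[0.114,-0.55,0.1],[0,0,-0.44]],[85,[0.114,-0.55,0.08],[0,0,-0.44]],[85,[0.114,-0.55,0],[0,0,-0.44]]]'

```text
clock: 20.38
eef_pos: [572.5, -224.4, 249.5]
tool_rot: [-3.141, -0.0, 3.003]
force: [-0.2, 0.1, -0.7]
width: 85.4
gripper_force: 0.0
```

Request:
send_rows --series '[[85,[0.114,-0.55,0],[0,0,-0.44]],[85,[0.114,-0.42,0],[0,0,-0.44]],[85,[0,0,0],[0,0,0]],[85,[0,0,0],[0,0,0]],[85,[0,0,0],[0,0,0]]]'

```text
clock: 21.0
eef_pos: [586.2, -278.4, 249.6]
tool_rot: [3.141, -0.0, 2.932]
force: [-0.2, 0.3, 0.9]
width: 84.9
gripper_force: 0.0
```

```bash
cat > key.py <<'E'
from h import *
w=grab('wrist');P=wcloud(w);np.savez('d_k',**w)
m=(w['depth']>0)&(np.hypot(P[...,0]-586,P[...,1]+280)<60)&(P[...,2]>84)&(P[...,2]<105);print('bar');comps(m,P,40)
m=(w['depth']>0)&(np.hypot(P[...,0]-586,P[...,1]+280)<60)&(P[...,2]>25)&(P[...,2]<32);print('stand');comps(m,P,40)
q=P[(w['depth']>0)&(np.hypot(P[...,0]-586,P[...,1]+280)<60)];print(np.histogram(q[:,2],np.arange(0,140,10)))
s=sensors.read_state();print(s['eef_pos'].round(1),s['tool_rot'].round(3))
E
python3 key.py
```

```text
bar
[266, 165, 13, 67, 855] med [ 586.9 -280.8   94.1] rect [ 588.6 -281.1] [11.  60.5] 77.86
stand
[246, 159, 53, 52, 1865] med [ 585.  -277.8   30.2] rect [ 588.6 -281.3] [56.3 56.9] 78.16
(array([3228,   56,  736, 1353,    0,    0,    0,    0,   14,  844,    0,
          0,    0]), array([  0,  10,  20,  30,  40,  50,  60,  70,  80,  90, 100, 110, 120,
       130]))
[ 586.2 -278.5  249.7] [ 3.141 -0.     2.932]
```

Request:
send_rows --series '[[85,[0.04,-0.043,-0.45],[0,0,0]],[85,[0,0,-0.5],[0,0,0]],[85,[0,0,-0.5],[0,0,0]],[85,[0,0,-0.5],[0,0,0]],[85,[0,0,-0.4],[0,0,0]],[85,[0,0,-0.3],[0,0,0]],[85,[0,0,-0.093],[0,0,0]],[85,[0,0,0],[0,0,0]]]'

```text
clock: 22.05
eef_pos: [588.9, -282.1, 85.2]
tool_rot: [3.142, 0.0, 2.931]
force: [-0.0, -0.6, 0.8]
width: 85.0
gripper_force: 0.0
```

Request:
send_rows --series '[[50,[0,0,0],[0,0,0]],[25,[0,0,0],[0,0,0]],[8,[0,0,0],[0,0,0]],[8,[0,0,0],[0,0,0]],[8,[0,0,0],[0,0,0]],[8,[0,0,0],[0,0,0]],[8,[0,0,0],[0,0,0]],[8,[0,0,0],[0,0,0]]]'

```text
clock: 23.05
eef_pos: [588.7, -282.3, 85.2]
tool_rot: [-3.141, 0.0, 2.93]
force: [-0.1, -0.4, 3.5]
width: 11.1
gripper_force: 58.7
```

Request:
send_rows --series '[[8,[0,0,0.1],[0,0,0]],[8,[0,0,0.2],[0,0,0]],[8,[0,0,0.4],[0,0,0]],[8,[0,0,0.5],[0,0,0]],[8,[0,0,0.5],[0,0,0]],[8,[0,0,0.3],[0,0,0]],[8,[0,0,0],[0,0,0]],[8,[0,0,0],[0,0,0]]]'

```text
clock: 24.05
eef_pos: [587.8, -282.1, 203.8]
tool_rot: [3.141, -0.002, 2.93]
force: [-0.9, 0.1, -2.3]
width: 11.2
gripper_force: 58.5
```

```bash
cat > inhand.py <<'E'
from h import *
s=sensors.read_state();t=s['eef_pos'];print(t.round(1),s['tool_rot'].round(3),s['width'])
for n in('side','scene'):
    d=grab(n);P=cloud(d);np.savez('d_h'+n,**d)
    m=(d['depth']>0)&(np.hypot(P[...,0]-t[0],P[...,1]-t[1])<45)&(P[...,2]<t[2]-18)&(P[...,2]>t[2]-85)
    q=P[m]-t; print(n,m.sum())
    for a,b in((-25,-20),(-35,-25),(-45,-35),(-53,-47),(-58,-53),(-64,-58),(-70,-64),(-78,-70)):
        k=q[(q[:,2]>a)&(q[:,2]<b)]
        if len(k): print(a,b,len(k),k.mean(0).round(1),np.ptp(k,axis=0).round(1))
    print('min z',np.sort(q[:,2])[:5].round(1))
E
python3 inhand.py; python3 -c "
from h import *
d={k:v for k,v in np.load('d_hside.npz').items()}
p=proj(d,sensors.read_state()['eef_pos']-[0,0,30])[0].astype(int);print(p)
save(d,'pics/hand.png',(p[0]-60,p[1]-60,p[0]+60,p[1]+40),5)"
```

```text
[ 587.8 -282.1  203.8] [ 3.141e+00 -2.000e-03  2.930e+00] 11.154577874045804
side 151
-35 -25 14 [ -4.2  -1.8 -30.4] [7.  7.6 9.3]
-45 -35 17 [ -4.5  -0.9 -40.2] [9.1 7.7 9.6]
-53 -47 88 [ -3.4  -0.2 -51.3] [26.9 27.7  5.8]
-58 -53 18 [ -6.2  -5.5 -54.1] [21.5 19.5  2.3]
-70 -64 10 [ -4.4  -0.  -68.2] [14.7  4.7  4.6]
min z [-70.  -69.3 -69.2 -68.4 -68.2]
scene 69
-25 -20 3 [ -0.4   3.7 -22.7] [8.  4.3 4.1]
-35 -25 9 [  0.5   3.5 -29.8] [8.3 8.8 6.1]
-45 -35 8 [  1.8   5.4 -39.2] [7.5 5.1 8.4]
-53 -47 27 [  1.3   4.4 -50.5] [26.8 30.1  5. ]
-58 -53 8 [ -0.2   7.  -54.3] [26.9 20.3  3.7]
-64 -58 5 [  2.2   3.4 -62.9] [13.5  6.6  2. ]
-70 -64 6 [ -0.9   4.1 -66. ] [14.5  7.6  1.2]
-78 -70 2 [  2.9   1.6 -71.3] [2.5 3.1 0.9]
min z [-71.7 -70.9 -66.3 -66.2 -66.2]
[366 244]
```

View pics/hand.png

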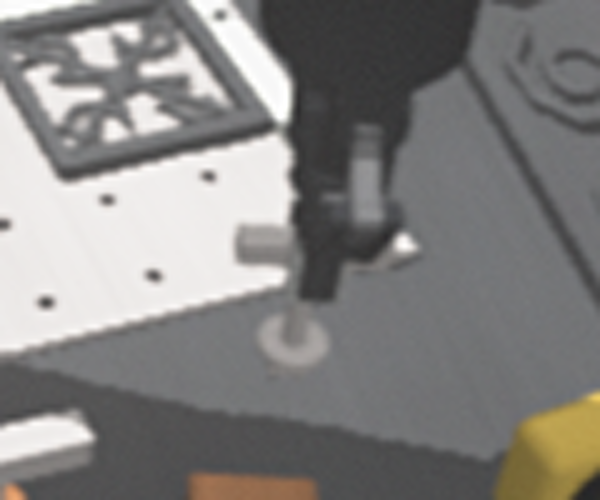

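The key is in hand and upright (collar at px 293,343), with the blade end 71 mm below the TCP as expected. I'll carry it over the hold-down head.

Request:
send_rows --series '[[8,[-0.01,0.2,0],[0,0,0.1]],[8,[-0.02,0.4,0],[0,0,0.1]],[8,[-0.02,0.6,0],[0,0,0.1]],[8,[-0.02,0.6,0],[0,0,0.1]],[8,[-0.02,0.6,0],[0,0,0.1]],[8,[-0.02,0.6,0],[0,0,0.1]],[8,[-0.02,0.6,0],[0,0,0.1]],[8,[-0.02,0.6,0],[0,0,0.04]]]'

```text
clock: 25.15
eef_pos: [578.7, -26.7, 205.1]
tool_rot: [3.141, -0.0, 2.998]
force: [0.3, 0.0, -0.2]
width: 10.8
gripper_force: 58.5
```

Request:
send_rows --series '[[8,[-0.02,0.6,0],[0,0,0]],[8,[-0.02,0.6,0],[0,0,0]],[8,[0,0.6,0],[0,0,0]],[8,[0,0.6,-0.1],[0,0,0]],[8,[0,0.4,-0.2],[0,0,0]],[8,[0,0.2,-0.2],[0,0,0]],[8,[0,0,-0.1],[0,0,0]],[8,[0,0,0],[0,0,0]]]'

```text
clock: 26.15
eef_pos: [576.8, 148.2, 168.3]
tool_rot: [-3.14, -0.001, 2.994]
force: [-0.2, 0.1, -1.3]
width: 10.9
gripper_force: 58.5
```

```bash
cat > head.py <<'E'
from h import *
s=sensors.read_state();t=s['eef_pos'];print(t.round(1),s['tool_rot'].round(3),s['width'],s['force'].round(1))
for n in('wrist','side','scene'):
    d=grab(n);P=wcloud(d) if n=='wrist' else cloud(d);np.savez('d_i'+n,**d)
    r=np.hypot(P[...,0]-576,P[...,1]-150.5); ok=d['depth']>0
    print(n,'head');comps(ok&(r<40)&(P[...,2]>48)&(P[...,2]<56),P,30)
    c=ok&(np.hypot(P[...,0]-t[0],P[...,1]-t[1])<25)&(P[...,2]-t[2]>-54)&(P[...,2]-t[2]<-48)
    if c.sum()>10: print(n,'collar',c.sum(),rect(P[c][:,:2]))
    k=ok&(r<12)&(P[...,2]<48)&(P[...,2]>25)
    if k.sum()>5: print('slot floor',k.sum(),rect(P[k][:,:2]))
E
python3 head.py; python3 -c "
from h import *
d={k:v for k,v in np.load('d_iwrist.npz').items()}
save(d,'pics/i.png')"
```

```text
[576.8 148.2 168.3] [-3.140e+00 -1.000e-03  2.994e+00] 10.882536021058437 [-0.2  0.1 -1.3]
wrist head
[254, 183, 50, 49, 1547] med [569.5 155.7  52.2] rect [576.3 150.9] [38.1 38.4] 81.01
wrist collar 402 (array([574.3, 148.7]), array([27.6, 18. ]), 81.81)
slot floor 216 (array([578.7, 150.8]), array([ 9.1, 15.1]), 81.44)
side head
[305, 165, 14, 10, 110] med [572.4 149.2  51. ] rect [573.8 152.6] [45.6 38.5] 80.56
side collar 44 (array([572.5, 147.2]), array([28.9, 25.9]), 77.59)
slot floor 6 (array([577.2, 157.7]), array([ 2.9, 12.1]), 76.73)
scene head
[273, 244, 18, 13, 141] med [576.2 154.2  51.9] rect [576.6 152.3] [40.7 38.9] 79.86
scene collar 52 (array([578.9, 152.3]), array([25. , 26.1]), 58.97)
slot floor 12 (array([574.3, 146.1]), array([ 2.9, 17.6]), 80.82)
```

View pics/i.png

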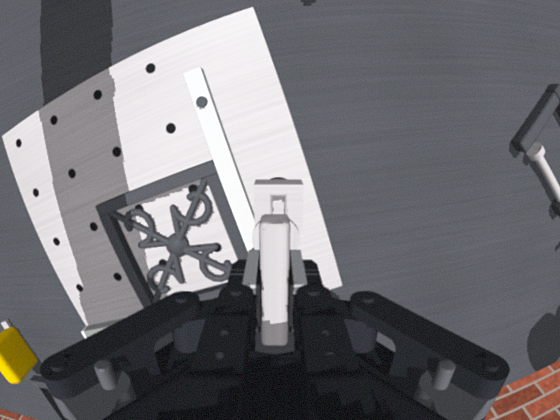

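Both views agree that the head is at (576.3, 150.9). The key bar (px 275,275) lines up with the slot (px 279,203), so only a (-0.5, +2.7) mm correction is needed. Descending.

Request:
send_rows --series '[[8,[-0.008,0.045,-0.2],[0,0,0]],[8,[0,0,-0.25],[0,0,0]],[8,[0,0,-0.2],[0,0,0]],[8,[0,0,-0.05],[0,0,0]],[8,[0,0,0],[0,0,0]]]'

```text
clock: 26.92
eef_pos: [576.6, 152.5, 126.6]
tool_rot: [-3.141, -0.001, 2.995]
force: [-0.8, -0.3, -0.9]
width: 10.5
gripper_force: 58.5
```

Request:
send_rows --series '[[8,[0,0,-0.03],[0,0,0]],[8,[0,0,-0.03],[0,0,0]],[8,[0,0,-0.03],[0,0,0]],[8,[0,0,0],[0,0,0]]]'

```text
clock: 27.42
eef_pos: [576.7, 152.2, 121.4]
tool_rot: [-3.141, -0.0, 2.995]
force: [0.6, -0.3, -1.6]
width: 10.9
gripper_force: 58.6
```

Request:
send_rows --series '[[8,[-0.005,-0.02,0],[0,0,0]],[8,[0,0,-0.03],[0,0,0]],[8,[0,0,-0.03],[0,0,0]],[8,[0,0,-0.03],[0,0,0]],[8,[0,0,0],[0,0,0]]]'

```text
clock: 28.05
eef_pos: [576.3, 151.2, 115.9]
tool_rot: [-3.141, -0.0, 2.995]
force: [-0.0, 0.5, -1.7]
width: 10.8
gripper_force: 58.6
```

Request:
send_rows --series '[[8,[0,0,-0.03],[0,0,0]],[8,[0,0,-0.03],[0,0,0]],[8,[0,0,-0.03],[0,0,0]],[8,[0,0,0],[0,0,0]]]'

```text
clock: 28.55
eef_pos: [576.3, 151.2, 110.6]
tool_rot: [-3.141, -0.0, 2.995]
force: [-0.2, -0.0, -0.6]
width: 10.9
gripper_force: 58.6
```

Request:
send_rows --series '[[8,[0,0,-0.03],[0,0,0]],[8,[0,0,0],[0,0,-0.5]],[8,[0,0,0],[0,0,-0.7]],[8,[0,0,0],[0,0,-0.7]],[8,[0,0,0],[0,0,-0.7]],[8,[0,0,0],[0,0,-0.7]],[8,[0,0,0],[0,0,-0.7]],[8,[0,0,0],[0,0,0]]]'

```text
clock: 29.55
eef_pos: [575.8, 150.6, 108.8]
tool_rot: [-3.14, -0.0, 2.645]
force: [-2.2, -1.8, -1.2]
width: 10.8
gripper_force: 58.7
```

```bash
python3 head.py; python3 -c "
from h import *; print(sensors.read_state()['torque'])"
```

```text
[575.8 150.6 108.8] [-3.14  -0.     2.645] 10.773501366788095 [-2.2 -1.8 -1.2]
wrist head
[236, 198, 77, 61, 1520] med [565.2 160.7  52.2] rect [576.1 150.7] [38.3 37.9] 76.76
wrist collar 397 (array([573.7, 152. ]), array([28., 18.]), 62.03)
side head
[305, 165, 13, 10, 73] med [572.  142.   51.7] rect [572.3 150.4] [40.8 36. ] 77.74
side collar 38 (array([571.9, 150.2]), array([28.5, 24.1]), 74.7)
scene head
[273, 244, 17, 13, 92] med [584.1 161.7  52. ] rect [576.6 152.9] [39.6 38.3] 76.18
scene collar 53 (array([576.4, 153.6]), array([24.8, 25.2]), 58.06)
[-0.53181742  0.47510756  0.06628873]
```

Request:
send_rows --series '[[8,[0,0,0],[0,0,-0.8]],[8,[0,0,0],[0,0,-0.8]],[8,[0,0,0],[0,0,-0.8]],[8,[0,0,0],[0,0,-0.8]],[8,[0,0,0],[0,0,-0.8]],[8,[0,0,0],[0,0,-0.8]],[8,[0,0,0],[0,0,-0.8]],[8,[0,0,0],[0,0,-0.8]]]'

```text
clock: 30.7
eef_pos: [575.5, 150.8, 108.8]
tool_rot: [-3.139, -0.0, 2.085]
force: [-2.6, -1.3, 1.2]
width: 10.6
gripper_force: 58.9
```

Request:
send_rows --series '[[8,[0,0,0],[0,0,-0.8]],[8,[0,0,0],[0,0,-0.8]],[8,[0,0,0],[0,0,-0.8]],[8,[0,0,0],[0,0,-0.8]],[8,[0,0,0],[0,0,-0.8]],[8,[0,0,0],[0,0,-0.8]],[8,[0,0,0],[0,0,-0.8]],[8,[0,0,0],[0,0,0]]]'

```text
clock: 31.7
eef_pos: [575.3, 151.2, 108.8]
tool_rot: [-3.139, 0.0, 1.6]
force: [-3.3, -1.6, 1.5]
width: 11.1
gripper_force: 59.0
```

```bash
python3 head.py; python3 -c "
from h import *; print(sensors.read_state()['torque'])"
```

```text
[575.3 151.2 108.8] [-3.139  0.     1.6  ] 11.07677658319045 [-3.3 -1.6  1.5]
wrist head
[236, 199, 77, 60, 1482] med [579.3 161.3  52.1] rect [576.5 150.6] [38.3 38.4] 17.14
wrist collar 388 (array([576.3, 153.7]), array([27.6, 17.3]), 2.13)
side head
[303, 166, 17, 8, 69] med [568.1 142.2  51.4] rect [571.2 151.9] [37.1 42.3] 23.52
side collar 37 (array([572.1, 150.8]), array([23.5, 24. ]), 83.51)
scene head
[272, 245, 20, 13, 93] med [584.7 161.2  51.7] rect [576.9 151.9] [40.3 41.1] 21.65
scene collar 53 (array([577.1, 153.3]), array([27.6, 26.8]), 70.91)
[-0.37866564  1.08670052  0.04661859]
```

Request:
send_rows --series '[[8,[0,0,0],[0,0,-0.5]],[8,[0,0,0],[0,0,-0.5]],[8,[0,0,0],[0,0,-0.4]],[8,[0,0,0],[0,0,-0.2]],[8,[0,0,0],[0,0,0]]]'

```text
clock: 32.48
eef_pos: [575.5, 151.2, 108.8]
tool_rot: [-3.14, 0.0, 1.458]
force: [-5.3, -0.8, 2.8]
width: 11.0
gripper_force: 59.2
```

```bash
python3 head.py|head -4; python3 -c "
from h import *; print(sensors.read_state()['torque'])"
```

```text
[575.5 151.2 108.8] [-3.14   0.     1.458] 10.95475251709144 [-5.3 -0.8  2.8]
wrist head
[235, 199, 77, 60, 1480] med [581.5 161.9  52.1] rect [576.6 150.5] [38.3 38.6] 9.93
wrist collar 392 (array([576.9, 153.7]), array([17.4, 27.6]), 84.51)
[-0.35336273  1.26137905  0.08015505]
```

The head is square to the jig (9.9°), so it is at the stop. I'll relax the twist slightly, seat the key, open and withdraw.

Request:
send_rows --series '[[8,[0,0,-0.02],[0,0,0.5]],[8,[0,0,0],[0,0,0.3]],[8,[0,0,0],[0,0,0]],[20,[0,0,0],[0,0,0]],[35,[0,0,0],[0,0,0]],[50,[0,0,0],[0,0,0]],[50,[0,0,0],[0,0,0]],[50,[0,0,0],[0,0,0]]]'

```text
clock: 33.62
eef_pos: [576.6, 151.3, 107.8]
tool_rot: [3.141, -0.0, 1.529]
force: [-0.6, 0.5, -0.3]
width: 49.9
gripper_force: 0.0
```

Request:
send_rows --series '[[50,[0,0,0.1],[0,0,0]],[50,[0,0,0.3],[0,0,0]],[50,[0,0,0.5],[0,0,0]],[50,[0,0,0.6],[0,0,0]],[50,[0,0,0.6],[0,0,0]],[50,[0,0,0.3],[0,0,0]],[50,[0,0,0],[0,0,0]],[50,[0,0,0],[0,0,0]]]'

```text
clock: 34.62
eef_pos: [575.9, 151.1, 251.5]
tool_rot: [-3.141, 0.0, 1.529]
force: [-0.8, 0.1, 0.2]
width: 49.6
gripper_force: 0.0
```

```bash
python3 head.py; python3 -c "
from h import *
d={k:v for k,v in np.load('d_iwrist.npz').items()}
P=wcloud(d);ok=d['depth']>0
r=np.hypot(P[...,0]-576,P[...,1]-150.5)
print('bar');comps(ok&(r<45)&(P[...,2]>108)&(P[...,2]<122),P,30)
print('finger/panel',panel(P,ok))
save(d,'pics/end.png')
d={k:v for k,v in np.load('d_iside.npz').items()};P=cloud(d);r=np.hypot(P[...,0]-576,P[...,1]-150.5);print('side bar');comps((d['depth']>0)&(r<45)&(P[...,2]>100)&(P[...,2]<122),P,15)"
```

```text
[575.9 151.1 251.5] [-3.141  0.     1.529] 49.64175235223354 [-0.8  0.1  0.2]
wrist head
[282, 165, 15, 40, 344] med [590.8 150.4  52.3] rect [588.3 152.8] [14.8 38.5] 9.41
[252, 170, 15, 39, 330] med [562.5 153.6  52.2] rect [565.3 148.7] [14.7 38.3] 9.88
side head
[303, 164, 17, 11, 88] med [569.3 144.4  52.1] rect [573.7 150.9] [40.  44.3] 14.6
scene head
[272, 244, 20, 13, 109] med [583.1 159.2  52.7] rect [576.4 152.3] [39.4 40.5] 8.98
bar
[267, 165, 15, 71, 1022] med [576.9 154.  116. ] rect [576.7 151.9] [59.9 11.8] 87.98
finger/panel ((array([44.5, 34. ]), array([128.9, 129.8]), 0.04), [241, 204, 116, 112, 3993])
side bar
[309, 145, 8, 15, 75] med [571.4 144.9 114.8] rect [572.9 151.9] [62.6 11.9] 88.05
```

View pics/end.png

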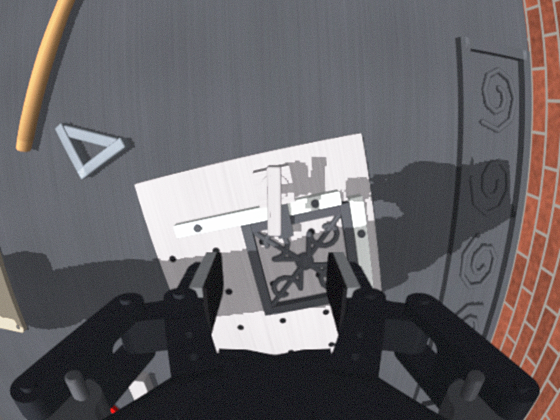

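The crossbar (px 275,200) has its top at z 116, so the key is fully seated. The head is at its stop with the finger across the fence, the panel (px 300,258) is home, and the gripper is clear. Handing in.

```bash
python3 -c "
from h import *; print(ctrl.finish_job())"
```

```text
the job is handed in; nothing more can be done
None
```

The job is handed in: the panel is home against both fences, the hold-down is at its stop with its finger over the panel's edge, and the key is left standing fully seated in the slot; no verdict was returned.

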